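# Pull the keyed spent battery module and pen it behind the drop gate

## Robot

A 6-joint arm with a two-finger parallel gripper is mounted at the origin on the work surface. World frame = base frame: x ahead of the robot, y to its left, z up, the work surface at z = 0. Lengths are in m, angles in rad, forces in N, time in s.
With the tool pointing down it reaches from about 0.15 to 0.775 m from the base axis. Payload 6.1 kg.
Tool frame: the origin (TCP) lies midway between the tips of the shut fingers; the grasp point (between the pads) lies 19 mm behind it; y points along the fingers, x is the direction in which the jaws open and shut, and the axes are right-handed (so a half turn about y gives the same grasp; the last joint's range is limited). The gripper opens to 85 mm and grips with 20 to 120 N. Pads are 22 mm wide; open, the fingers measure 114 mm over their backs; the gripper's body (76 mm by 85 mm) begins 54 mm behind the grasp point. The pads swing forward as they close: fully open they stand 13 mm farther back than shut.
Start: joints at [-1.323, 0.126, -0.04, 1.405, 0, 1.571], TCP at [0.129, -0.509, 0.231] pointing down, gripper open.
Joint ranges: [-2.72, 2.72], [-0.95, 1.95], [-1.27, 1.35], [-1.78, 2.02], [-1.46, 1.47], [-3.14, 3.14]. Speed limits (rad/s): [2.39, 2.39, 3.01, 3.14, 3.14, 3.14].

## Interface

Orientations are given as [roll, pitch, yaw] about the fixed x, y, z axes, in that order (R = Rz(yaw) Ry(pitch) Rx(roll)).
In Python, from station import get_obs, camera, get_calibration, job_done, masks_of, pinpoint gives the robot as it stands.
- The arm moves only by the tool arm_command, never from a script. Its argument "rows" is text: rows parted by semicolons, each of 7 numbers parted by spaces: the opening in per cent of the stroke, from 0 (shut) to 100 (fully open), then the shift along the world's x, y, z in m, then the turn, a rotation vector about the world's x, y, z in degrees. In form: jaw x y z rx ry rz; .... A call has 1 to 10 rows; each row shifts and turns the pose as measured when the row begins; what a row does not reach is not made up. A row lasts 1/10 s, in which the tool goes at most 50 mm and 8.59 degrees, less where a joint would pass 70% of its speed; a pose out of reach is approached as far as the arm can. A call with a gripper value outside its range is refused whole. The fingers move at their own pace and stop on an object; "grip_force" is the grip in N (left out, the last holds). Time passes only in rows, so rows that do not move let the fingers close. It gives the time, the measured TCP pose, the force and the opening at its end, in the units of the state.
- get_obs(): the state, without advancing time (a new reading comes with each control period).
- camera(name): name is "side" or "top"; returns (picture, depth): 420x560x3 uint8, blue, green, red; 420x560 float32, m along the optical axis (not along the pixel's ray), 0 where there is no reading.
- get_calibration(name): a dict with "camera_matrix" (3x3 intrinsics, pixels), "origin" and "attitude" of the camera in the world. Camera axes: x right, y up, looking along -z (the intrinsics and any distortion apply to the point x, -y, -z); pixel columns grow to the right and rows downward; lengths in m; the calibration is good to about 2 mm. A picture is of the moment at which its call begins. get_calibration takes no time and is no camera call.
- job_done(): hands the job in, once; it reports no verdict.
Trained networks look in the newest picture that a camera, given by its name, has taken for a name from the list of things; names that differ only in an ending like _2 or _b are one class to them, and where a whole thing is asked for, a point or a joint stands for the part that bears it (a point fixed in the world has none). Each returns a list of dicts, best first, with "confidence" (0 to 1); they miss things now and then, are a little off and sometimes report something else, mostly with a low value. They report only what shows in the picture. A call takes as long as a camera call.
- masks_of(camera, target): "region" (420x560 bool, what is visible of it).
- pinpoint(camera, target): "location" ([x, y, z] in m, in world coordinates, good to about 4 mm: a listed point, or the origin of a listed thing).
The state is a dict: "t": time; "q": joint angles; "qd": joint speeds; "joint_torque": joint torques, N m; "position": TCP position; "ee_rot": TCP orientation; "ft_force": force on the tool from outside, world axes, zero at the start; "moment": the same for the moment, N m; "finger_gap": finger opening in m.
Only numpy, scipy, OpenCV 4.12 (cv2) and the standard library are available. Lean on these libraries where they do the work, as an engineer would, in place of code of your own. Each camera call takes 0.05 s, during which the arm holds its last target.

## Task

Lift the spent battery module (the one with the red grip lug on top) straight up out of the row it is keyed into, leaving the two good modules in the tray. Keep it upright and slide it into the battery pen from the open end so that its own front edge pushes up the yellow drop gate; carry on until the gate falls shut behind it, with the module standing flat on the pen floor. Let go and leave everything else on the bench where it is.

Things in the scene. Friction and masses are not known exactly. Their poses are not given: they have to be found in the camera images.
- spent: Spent module, in any of the tray's 3 places: black case 100 (its x) x 74 (y) x 60 mm high, 0.4-0.75 kg. A full-height T rib on +y (at mid length, out to y=+55) and T slot on -y are keyed into its neighbours or the tray ends with 1.5 mm play, so it leaves only straight up, by over 60 mm. Origin: centre of the case's underside, z up.
- spent_lug (a point): Centre of the top of the spent module's RED grip lug, 100 mm above its underside. The lug is 20 mm (module x) by 24 mm (y), on the middle of the case top, 40 mm tall. Grip it from above, fingers closing along the module's x: so they pass clear of the gate.
- good_a: Good module, same shape and about the same mass, WHITE lug; loose in the tray and must stay there. Origin and axes as for spent.
- good_b: The other good module, WHITE lug; as good_a.
- tray: Fixed grey tray 114 (x) x 286 mm (y) with the three modules in a row along its y, 76 mm apart, turned like the tray. Floor 6 mm thick, side walls 26 mm high at x=+-55 mm, dark end cheeks 66 mm high with the same rib and slot. Lug tops stand 106 mm above the bench. Origin: centre of its underside.
- pen: Fixed steel pen. A module enters along the pen's +x, its own x in the same direction (rib to +y), its origin on the line y=0. Floor 6 mm thick, x=-100 to 185 mm; lane walls 46 mm high, inner faces at y=-43 and +61, from x=0; end wall inner face x=181, 66 mm high; open above. Origin: on the bench under the gate's hinge line.
- gate (a joint): Yellow drop gate, rad: 0 hanging shut, up to 1.45 as its tip swings inwards (pen +x) and up; never outwards; falls shut by its 80 g. A module pushed in on the pen floor lifts it to about 1.0; the tip then trails 45 mm inside the hinge line and drops once the module's rear has passed it (module origin about 100 mm past the hinge line).
- gate_tip (a point): Lower edge of the gate leaf, mid width; 41 mm above the bench when shut. The leaf is 50 mm long and spans pen y=+20 to +43 only, so it meets the +y part of a module's front. Its pin, 91 mm above the bench at pen x=0, runs from y=19 to a yellow post 100 mm high at y=65 to 75.
- terminal: Bystander: copper ring terminal, 105 mm long, lying on the bench. Leave alone. Origin: on its underside.
- post_cleaner: Bystander: black plastic post cleaner standing 85 mm high, 44 mm across. Origin: centre of underside.
- socket: Bystander: chrome socket standing 75 mm high, 32 mm across. Origin: centre of underside.
- red_cap: Bystander: loose red insulating cap, 38 mm across, 48 mm high, standing on the bench by itself (not on a module). Origin: centre of underside.
- tester: Bystander: grey battery tester, 75 by 120 by 34 mm, lying on the bench. Origin: centre of underside.

How it is judged:
On the way, in this order (a step that is already met when the one before it is completed fails the run):
1. the spent module is lifted straight up clear of its neighbours, upright and still over the tray (z of spent in the frame of tray above 0.07 m and angle between spent's own z axis and vertical below 0.25 rad and x of spent in the frame of tray between -0.04 and 0.04 m).
2. the module, low in the pen's lane with its middle past the hinge line, holds the gate up with its own top, the fingers not touching the gate (value of joint gate above 0.6 rad and contact force between spent and gate above 0.02 N and contact force between the fingers and gate below 0.2 N and x of spent in the frame of pen above 0.005 m and z of spent in the frame of pen below 0.035 m), for 0.05 s.
At the end, for the whole second after the job is handed in: The spent module stands at rest flat on the pen floor (underside within 4 mm of it, tilt under 0.06 rad), lengthwise in the lane (within 0.15 rad), wholly inside the gate, and the gate hangs shut behind it (under 0.12 rad). Both good modules are upright in the tray within 20 mm of where they were (value of joint gate below 0.12 rad and x of spent in the frame of pen between 0.053 and 0.134 m and y of spent in the frame of pen between -0.015 and 0.015 m and z of spent in the frame of pen between 0.002 and 0.01 m and angle between spent's own z axis and vertical below 0.06 rad and angle between the x axis of spent and the x axis of pen, either way round below 0.15 rad and linear speed of spent below 0.02 m/s and distance of each of good_a, good_b from where it was at the start of the episode below 0.02 m and angle between each of good_a, good_b's own z axis and vertical below 0.1 rad); the robot touches nothing.
It fails at once if a good module is dragged more than 20 mm from its place or tipped (distance of any of good_a, good_b from where it was at the start of the episode above 0.02 m or angle between any of good_a, good_b's own z axis and vertical above 0.2 rad).
It fails at once if the spent module is tipped by more than 0.5 rad (angle between spent's own z axis and vertical above 0.5 rad).
It fails at once if a bystander is moved more than 30 mm (distance of any of terminal, post_cleaner, socket, red_cap, tester from where it was at the start of the episode above 0.03 m).
It also fails if it takes over 58 s, if anything falls off the work surface, if the arm or the gripper's body presses on something with over 40 N, if the wrist force passes 120 N, or if a joint passes its speed limit or range.

## Working session

There is one attempt and no reset: what is moved stays moved. The work goes in short steps, Python scripts to look and compute and a tool call to move; the robot and the scene stay as the last step left them, time stands still between calls to the robot, and variables do not carry over. Pictures are saved under pics/ and viewed, and the job is handed in when it is done.

Besides the shell and the picture viewer there is one more tool, called after "Request:" by a JSON object that holds its "name" and its "arguments". arm_command: Moves the arm, as the interface text tells. Its arguments: {"type":"object","properties":{"rows":{"type":"string"},"grip_force":{"type":"number"}},"required":["rows"]}

```bash
mkdir -p pics; cat > h.py <<'E'
import numpy as np,cv2
from station import *
def unproj(name,u,v,d):
    c=get_calibration(name);K=np.array(c["camera_matrix"]);
    A=np.array(c["attitude"])
    return c,K,A
E
python3 - <<'E'
from h import *
o=get_obs();print({k:np.round(v,3) for k,v in o.items()})
for n in("top","side"):
    p,d=camera(n);cv2.imwrite(f"pics/{n}0.png",p);np.save(f"{n}0.npy",d);print(get_calibration(n))
    for t in["spent","spent_lug","good_a","tray","pen","gate","gate_tip","terminal","post_cleaner","socket","red_cap","tester"]:
        for r in pinpoint(n,t)[:3]: print(n,t,np.round(r["location"],3),round(r["confidence"],2), [k for k in r if k not in("location","confidence")])
E
```

```text
{'t': np.float64(0.0), 'q': array([-1.323,  0.126, -0.041,  1.405,  0.   ,  1.571]), 'qd': array([ 0.002, -0.001, -0.001,  0.001, -0.   ,  0.001]), 'joint_torque': array([-3.0000e-03, -4.3591e+01,  3.5293e+01,  1.7000e-02, -0.0000e+00,
        0.0000e+00]), 'position': array([ 0.129, -0.509,  0.231]), 'ee_rot': array([-1.571,  0.002, -1.323]), 'ft_force': array([ 0.511, -0.454,  0.535]), 'moment': array([-0.013,  0.027,  0.021]), 'finger_gap': np.float64(0.085)}
{'camera_matrix': array([[396.59704281,   0.        , 279.86960092],
       [  0.        , 396.59704281, 204.87247008],
       [  0.        ,   0.        ,   1.        ]]), 'origin': array([ 0.44282778, -0.00432557,  0.80339592]), 'attitude': array([ 0.19718412, -0.01023409, -1.58738734])}
top spent [ 0.506 -0.114  0.006] 0.62 []
top spent_lug [ 0.504 -0.12   0.104] 0.78 []
top good_a [ 0.525 -0.194  0.006] 0.97 []
top good_a [ 0.544 -0.267  0.007] 0.61 []
top pen [ 0.481  0.209 -0.001] 0.79 []Traceback (most recent call last):
  File "<stdin>", line 6, in <module>
ValueError: it knows: gate_tip, good, pen, post_cleaner, red_cap, socket, spent, spent_lug, terminal, tester, tray
```

```bash

python3 - <<'E'
from h import *
n="top"
for t in["tray","gate_tip","red_cap"]:
        for r in pinpoint(n,t)[:3]: print(n,t,np.round(r["location"],3),round(r["confidence"],2))
n="side"
p,d=camera(n);cv2.imwrite(f"pics/{n}0.png",p);np.save(f"{n}0.npy",d);print(get_calibration(n))
for t in["spent","spent_lug","good","pen","gate_tip"]:
        for r in pinpoint(n,t)[:3]: print(n,t,np.round(r["location"],3),round(r["confidence"],2))
print(get_obs()["t"])
E
```

```text
top gate_tip [0.48  0.241 0.041] 0.74
top red_cap [0.551 0.02  0.   ] 0.8
{'camera_matrix': array([[465.61585442,   0.        , 279.39376053],
       [  0.        , 465.61585442, 211.08437308],
       [  0.        ,   0.        ,   1.        ]]), 'origin': array([ 0.30736659, -0.68718243,  0.78686625]), 'attitude': array([ 0.78516379,  0.01111583, -0.3765559 ])}
side spent [ 0.505 -0.116  0.006] 0.56
side spent_lug [ 0.508 -0.121  0.106] 0.64
side good [ 0.546 -0.265  0.01 ] 0.96
side good [ 0.526 -0.189  0.007] 0.89
side gate_tip [ 0.548 -0.264  0.011] 0.7
side gate_tip [0.476 0.24  0.042] 0.41
0.75
```

View pics/top0.png

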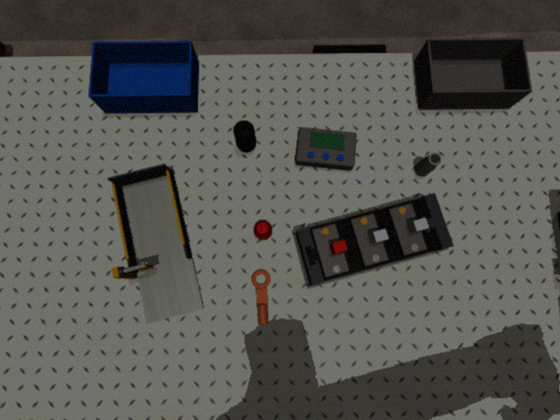

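View pics/side0.png

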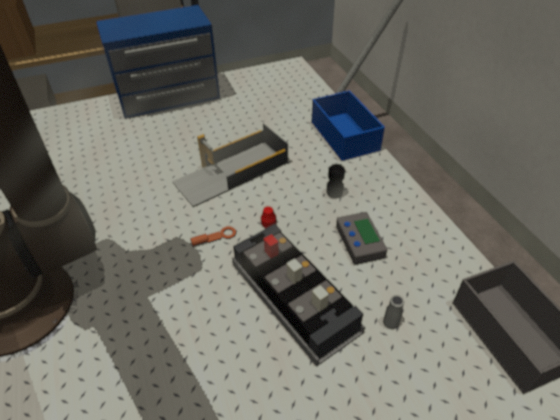

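```bash
cat > h.py <<'E'
import numpy as np,cv2
from station import *
from scipy.spatial.transform import Rotation as Ro
def cam(name):
    c=get_calibration(name);return np.array(c["camera_matrix"]),np.array(c["origin"]),Ro.from_euler("xyz",c["attitude"]).as_matrix()
def cloud(name,d):
    K,o,R=cam(name);v,u=np.mgrid[:420,:560]
    P=np.stack([(u-K[0,2])/K[0,0]*d,-(v-K[1,2])/K[1,1]*d,-d],-1)
    return P@R.T+o
def proj(name,X):
    K,o,R=cam(name);p=(np.atleast_2d(X)-o)@R
    return np.stack([K[0,0]*p[:,0]/-p[:,2]+K[0,2],K[1,1]*p[:,1]/p[:,2]+K[1,2]],-1)
E
python3 - <<'E'
from h import *
p=cv2.imread("pics/top0.png");d=np.load("top0.npy")
P=cloud("top",d)
bench=P[320:330,40:100];print("bench z",np.median(bench[...,2]))
a=cv2.resize(p[185:295,285:460],None,fx=4.5,fy=4.5,interpolation=cv2.INTER_CUBIC);cv2.imwrite("pics/c1.png",cv2.convertScaleAbs(a,alpha=1.8,beta=20))
a=cv2.resize(p[155:330,95:215],None,fx=3.4,fy=3.4,interpolation=cv2.INTER_CUBIC);cv2.imwrite("pics/c2.png",cv2.convertScaleAbs(a,alpha=1.3))
z=P[...,2]
# lug tops
for nm,(u,v) in dict(red=(340,247),w1=(380,236),w2=(421,224)).items():
    s=np.zeros(z.shape,bool);s[v-14:v+14,u-14:u+14]=1
    m=s&(z>.09)&(d>0);q=P[m];print(nm,m.sum(),q.mean(0).round(4),(q.min(0)+q.max(0))[:2]/2)
    print(cv2.minAreaRect(q[:,:2].astype(np.float32)*1000))
# pen floor / walls
s=np.zeros(z.shape,bool);s[150:335,100:215]=1
for lo,hi in((.003,.012),(.04,.052),(.058,.072),(.08,.11)):
    m=s&(z>lo)&(z<hi)&(d>0);q=P[m][:,:2].astype(np.float32)*1000;print(lo,hi,m.sum(),cv2.minAreaRect(q))
E
```

```text
bench z -0.00047887614817160307
red 168 [ 0.5069 -0.116   0.1043] [ 0.50718514 -0.11668066]
((507.3169250488281, -117.10199737548828), (19.760868072509766, 24.142915725708008), 14.093363761901855)
w1 175 [ 0.5254 -0.189   0.1036] [ 0.52609924 -0.19019029]
((526.0029907226562, -190.4694366455078), (19.99267578125, 24.56743812561035), 15.549674987792969)
w2 177 [ 0.5437 -0.2622  0.1037] [ 0.54453076 -0.26395076]
((544.5020141601562, -263.64300537109375), (19.923295974731445, 24.029987335205078), 14.269051551818848)
0.003 0.012 7046 ((531.0325317382812, 239.54428100585938), (359.2583923339844, 236.2672882080078), 0.46645069122314453)
0.04 0.052 783 ((568.5420532226562, 240.54873657226562), (194.48486328125, 117.30387878417969), 13.97883415222168)
0.058 0.072 223 ((568.1820068359375, 241.6060333251953), (197.43975830078125, 112.13285827636719), 12.501544952392578)
0.08 0.11 236 ((473.964111328125, 253.97129821777344), (18.122907638549805, 57.181373596191406), 12.883123397827148)
```

View pics/c1.png

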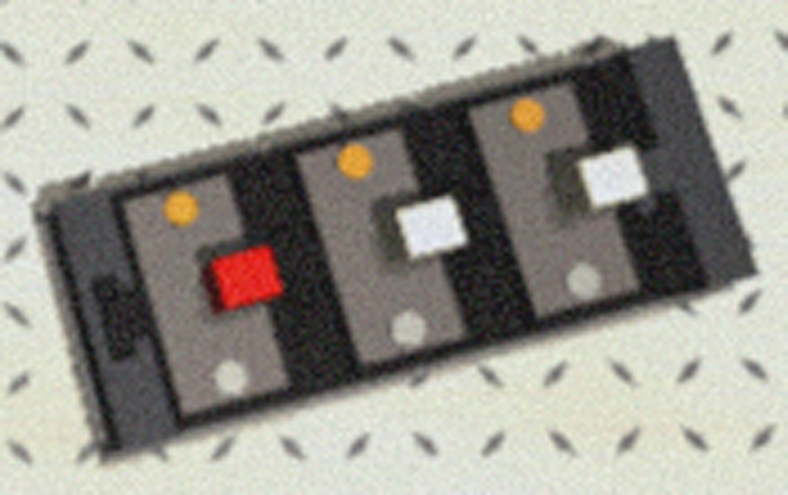

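View pics/c2.png

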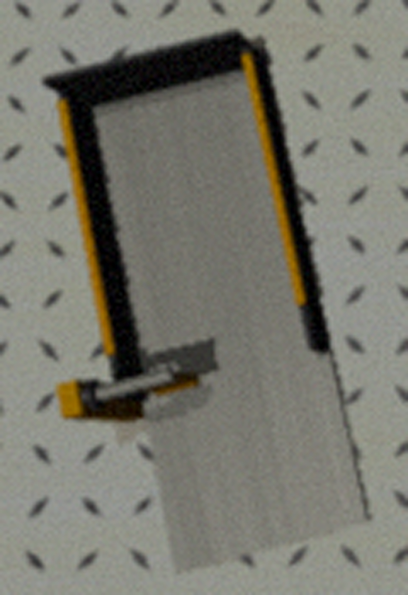

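```bash

python3 - <<'E'
from h import *
d=np.load("top0.npy");P=cloud("top",d);z=P[...,2]
s=np.zeros(z.shape,bool);s[150:335,100:215]=1
best=None
w=s&(z>.038)&(z<.05)&(d>0);q=P[w][:,:2]
# yaw by sharpest histograms of wall points
def fr(q,o,a):
    R=np.array([[np.cos(a),np.sin(a)],[-np.sin(a),np.cos(a)]]);return (q-o)@R.T
o=np.array([.485,.21])
for deg in np.arange(10,18,.5):
    y=fr(q,o,np.radians(deg))
    L=y[(y[:,1]>.03)&(y[:,0]>.02)&(y[:,0]<.16)];Rr=y[(y[:,1]<-.03)&(y[:,0]>.02)&(y[:,0]<.16)]
    print(deg,len(L),len(Rr),*[np.round(np.polyfit(A[:,0],A[:,1],1),4) for A in(L,Rr)])
a=np.radians(13.8)
f=fr(P[...,:2].reshape(-1,2),o,a);zz=z.reshape(-1);ok=(s.reshape(-1))&(d.reshape(-1)>0)
def H(m,i,lo,hi):
    h,e=np.histogram(f[m,i],np.arange(lo,hi,.002));return [(round(x*1000),int(c)) for x,c in zip(e,h) if c]
print("wall y",H(ok&(abs(zz-.045)<.006)&(f[:,0]>.02)&(f[:,0]<.16),1,-.08,.1))
print("endwall x",H(ok&(abs(zz-.065)<.006)&(f[:,1]>-.03)&(f[:,1]<.05),0,.1,.25))
print("floor y",H(ok&(abs(zz-.006)<.003)&(f[:,0]>-.09)&(f[:,0]<-.01),1,-.1,.1))
print("floor x",H(ok&(abs(zz-.006)<.003)&(f[:,1]>-.03)&(f[:,1]<.01),0,-.15,.2))
m=ok&(zz>.08)&(zz<.11);print("gate pin/post",[(np.round(1000*f[m,0].min()),np.round(1000*f[m,0].max())),1000*f[m,1].min(),1000*f[m,1].max()])
m2=m&(f[:,1]<.055);print(np.median(f[m2],0))
E
```

```text
10.0 281 216 [0.0717 0.0609] [ 0.0724 -0.047 ]
10.5 279 215 [0.063  0.0609] [ 0.0634 -0.0469]
11.0 278 214 [0.0536 0.0609] [ 0.0548 -0.0469]
11.5 279 214 [0.0444 0.0609] [ 0.0462 -0.0469]
12.0 279 214 [0.0357 0.0609] [ 0.0374 -0.0469]
12.5 277 214 [0.0275 0.0608] [ 0.0287 -0.0469]
13.0 277 215 [0.0188 0.0608] [ 0.02   -0.0469]
13.5 281 215 [0.0102 0.0608] [ 0.0113 -0.0469]
14.0 280 214 [0.0017 0.0608] [ 0.0029 -0.0469]
14.5 278 214 [-0.0068  0.0608] [-0.0058 -0.0469]
15.0 279 216 [-0.0158  0.0608] [-0.0151 -0.0469]
15.5 278 216 [-0.0248  0.0608] [-0.0241 -0.0469]
16.0 280 214 [-0.0332  0.0608] [-0.0326 -0.0469]
16.5 279 214 [-0.0416  0.0608] [-0.0413 -0.0469]
17.0 277 214 [-0.0512  0.0609] [-0.05   -0.0469]
17.5 280 212 [-0.0597  0.0609] [-0.0594 -0.0469]
wall y [(-50, 45), (-48, 82), (-46, 70), (-44, 23), (58, 82), (60, 106), (62, 76), (64, 18)]
endwall x [(180, 52), (182, 47), (184, 31), (186, 1)]
floor y [(-76, 1), (-64, 2), (-50, 16), (-48, 44), (-46, 38), (-44, 36), (-42, 38), (-40, 41), (-38, 38), (-36, 41), (-34, 39), (-32, 41), (-30, 42), (-28, 40), (-26, 43), (-24, 35), (-22
[... 1445 characters left out ...]
80, 18), (82, 17), (84, 21), (86, 17), (88, 20), (90, 21), (92, 13), (94, 20), (96, 16), (98, 20), (100, 16), (102, 20), (104, 17), (106, 18), (108, 20), (110, 11), (112, 23), (114, 18), (116, 13), (118, 19), (120, 20), (122, 20), (124, 15), (126, 18), (128, 16), (130, 21), (132, 15), (134, 22), (136, 16), (138, 15), (140, 21), (142, 16), (144, 17), (146, 18), (148, 18), (150, 17), (152, 15), (154, 18), (156, 18), (158, 16), (160, 17), (162, 14), (164, 21), (166, 17), (168, 19), (170, 18), (172, 16), (174, 17), (176, 19), (178, 14), (180, 24), (182, 4)]
gate pin/post [(np.float64(-9.0), np.float64(9.0)), np.float64(16.727789769290705), np.float64(73.96615119154059)]
[-0.00016958  0.03529313]
```

Request:
{"name": "arm_command", "arguments": {"rows": "100 .032 .032 0 0 0 7.5;100 .032 .032 0 0 0 7.5;100 .032 .032 0 0 0 7.5;100 .032 .032 0 0 0 7.5;100 .032 .032 0 0 0 7.5;100 .032 .032 0 0 0 7.5;100 .032 .032 0 0 0 7.5;100 .032 .032 0 0 0 7.5;100 .032 .032 0 0 0 7.5;100 .032 .032 0 0 0 7.5", "grip_force": 80}}

```text
t: 1.75
position: [0.4547, -0.1796, 0.2318]
ee_rot: [-1.573, -0.005, 0.026]
ft_force: [0.5, -0.6, -0.2]
finger_gap: 0.0855
```

Request:
{"name": "arm_command", "arguments": {"rows": "100 .026 .031 0 0 0 6.4;100 .022 .027 0 0 0 5;100 0 0 0 0 0 0;100 0 0 0 0 0 0"}}

```text
t: 2.15
position: [0.5079, -0.1142, 0.2312]
ee_rot: [-1.573, -0.006, 0.245]
ft_force: [0.1, -0.2, 0.7]
finger_gap: 0.0848
```

```bash

python3 - <<'E'
from h import *
for n in("top","side"):
    p,d=camera(n);cv2.imwrite(f"pics/{n}1.png",p)
    for t in["spent_lug","tray","spent"]:
        for r in pinpoint(n,t)[:2]: print(n,t,np.round(r["location"],4),round(r["confidence"],2))
o=get_obs();print(o["t"],o["position"],np.degrees(o["ee_rot"]))
E
```

```text
top spent_lug [ 0.5055 -0.119   0.1063] 0.88
top spent [ 0.502  -0.1126  0.0023] 0.86
side spent_lug [ 0.5071 -0.1207  0.1064] 0.62
side spent [ 0.5036 -0.1157  0.0061] 0.68
side spent [ 6.731e-01 -3.172e-01 -1.000e-04] 0.16
2.55 [ 0.5073016  -0.11562752  0.23158066] [-90.13090261  -0.37616767  13.85060758]
```

View pics/side1.png

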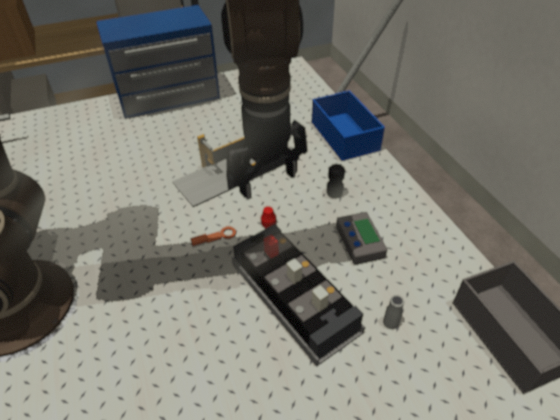

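Request:
{"name": "arm_command", "arguments": {"rows": "100 -.001 -.002 -.03 0 .3 .4;100 0 0 -.03 0 0 0;100 0 0 -.03 0 0 0;100 0 0 -.025 0 0 0;100 0 0 -.02 0 0 0;100 0 0 -.01 0 0 0;100 0 0 0 0 0 0"}}

```text
t: 3.25
position: [0.505, -0.1209, 0.084]
ee_rot: [-1.574, -0.006, 0.242]
ft_force: [-0.4, -0.0, 1.0]
finger_gap: 0.0855
```

```bash

python3 - <<'E'
from h import *
o=get_obs();print(o["t"],o["position"],np.degrees(o["ee_rot"]),o["ft_force"])
p,d=camera("side");a=cv2.resize(p[150:370,200:380],None,fx=2.7,fy=2.7,interpolation=cv2.INTER_CUBIC);cv2.imwrite("pics/s2.png",cv2.convertScaleAbs(a,alpha=1.4,beta=10))
E
```

```text
3.25 [ 0.50500144 -0.12094361  0.08395484] [-90.20782324  -0.35523279  13.88346534] [-0.36544588 -0.04755345  0.96910942]
```

View pics/s2.png

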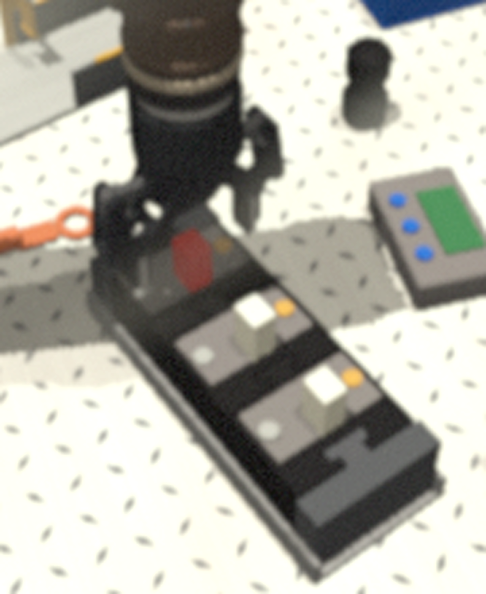

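Request:
{"name": "arm_command", "arguments": {"rows": "100 .0015 .003 -.009 .1 .3 .3;100 0 0 0 0 0 0;0 0 0 0 0 0 0;0 0 0 0 0 0 0;0 0 0 0 0 0 0;0 0 0 0 0 0 0;0 0 0 0 0 0 0;0 0 0 0 0 0 0;0 0 0 0 0 0 0", "grip_force": 80}}

```text
t: 4.2
position: [0.5085, -0.1187, 0.079]
ee_rot: [-1.575, -0.006, 0.248]
ft_force: [-1.1, 0.2, 0.4]
finger_gap: 0.0186
```

Request:
{"name": "arm_command", "arguments": {"rows": "0 0 0 .01 0 0 0;0 0 0 .01 0 0 0;0 0 0 .01 0 0 0;0 0 0 0 0 0 0"}}

```text
t: 4.6
position: [0.5082, -0.1183, 0.1108]
ee_rot: [-1.574, -0.005, 0.248]
ft_force: [0.6, 0.1, -4.2]
finger_gap: 0.0185
```

```bash

python3 - <<'E'
from h import *
o=get_obs();print(o["t"],o["position"],np.degrees(o["ee_rot"]),o["ft_force"],o["moment"],o["finger_gap"])
p,d=camera("side");a=cv2.resize(p[150:370,200:380],None,fx=2.7,fy=2.7,interpolation=cv2.INTER_CUBIC);cv2.imwrite("pics/s3.png",cv2.convertScaleAbs(a,alpha=1.4,beta=10))
E
```

```text
4.6 [ 0.50820371 -0.11832475  0.11081442] [-90.16065262  -0.26210881  14.19790941] [ 0.56324196  0.1423001  -4.19670364] [-0.06080655 -0.02732052 -0.01331973] 0.018544332232259965
```

View pics/s3.png

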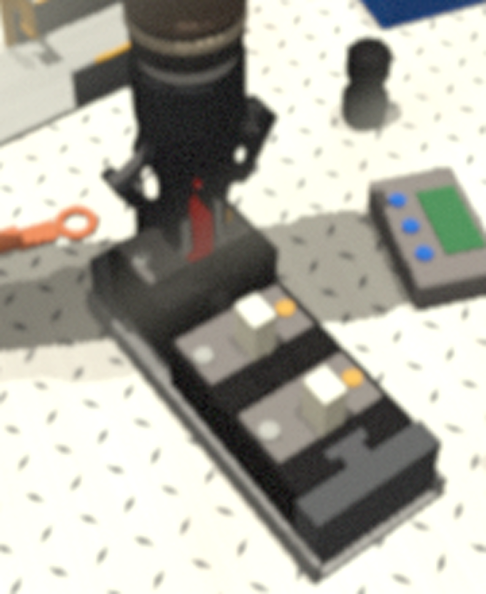

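The spent module is rising alone (at crop ~(190,260)); both neighbours remain seated, and the load is about 0.45 kg. I'll carry on lifting.

Request:
{"name": "arm_command", "arguments": {"rows": "0 0 0 .015 0 0 0;0 0 0 .015 0 0 0;0 0 0 .015 0 0 0;0 0 0 .015 0 0 0;0 0 0 .015 0 0 0;0 0 0 .01 0 0 0;0 0 0 0 0 0 0"}}

```text
t: 5.35
position: [0.5065, -0.1179, 0.1959]
ee_rot: [-1.572, -0.001, 0.248]
ft_force: [0.0, -0.4, -3.4]
finger_gap: 0.0185
```

```bash

python3 - <<'E'
from h import *
o=get_obs();print(o["t"],o["position"],np.degrees(o["ee_rot"]),o["ft_force"],o["moment"],o["finger_gap"])
p,d=camera("side");cv2.imwrite("pics/s4.png",p)
for t in ("spent","spent_lug","good"):
    for r in pinpoint("side",t)[:2]: print(t,np.round(r["location"],4),round(r["confidence"],2))
p,d=camera("top");cv2.imwrite("pics/t4.png",p);np.save("t4.npy",d)
E
```

```text
5.35 [ 0.50651114 -0.11790587  0.19590721] [-9.00478076e+01 -2.95014370e-02  1.42021328e+01] [ 0.02565267 -0.39091188 -3.4391946 ] [-0.0488396  -0.01012068 -0.03160649] 0.018459953860194844
spent [ 0.5028 -0.1134  0.1233] 0.71
spent_lug [ 0.5065 -0.1184  0.2213] 0.74
good [ 0.5255 -0.1931  0.0089] 0.81
good [ 0.5452 -0.2669  0.0063] 0.7
```

View pics/s4.png

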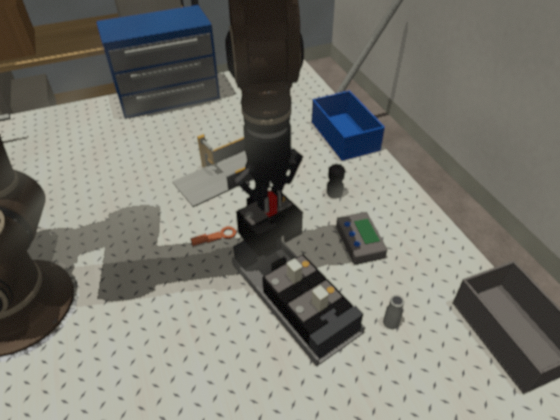

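View pics/t4.png

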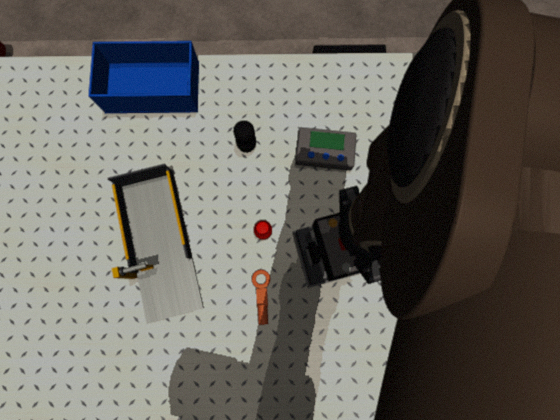

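Request:
{"name": "arm_command", "arguments": {"rows": "0 -.005 .015 0 0 0 0;0 -.009 .028 0 0 0 0;0 -.01 .032 0 0 0 0;0 -.01 .032 0 0 0 0;0 -.01 .032 0 0 0 0;0 -.01 .032 0 0 0 0;0 -.01 .032 0 0 0 0;0 -.01 .03 0 0 0 0;0 -.009 .027 0 0 0 0;0 -.008 .02 0 0 0 0"}}

```text
t: 6.6
position: [0.4037, 0.1739, 0.188]
ee_rot: [-1.566, 0.011, 0.243]
ft_force: [0.9, 0.3, -5.3]
finger_gap: 0.0187
```

Request:
{"name": "arm_command", "arguments": {"rows": "0 0 0 0 0 0 0;0 0 0 0 0 0 0"}}

```text
t: 6.8
position: [0.4011, 0.1765, 0.1873]
ee_rot: [-1.565, 0.012, 0.249]
ft_force: [-0.2, -0.1, -4.9]
finger_gap: 0.0186
```

Request:
{"name": "arm_command", "arguments": {"rows": "0 .006 .012 -.01 -.3 -.7 0;0 0 0 -.015 0 0 0;0 0 0 -.015 0 0 0;0 0 0 0 0 0 0"}}

```text
t: 7.2
position: [0.4072, 0.1867, 0.1459]
ee_rot: [-1.574, 0.001, 0.246]
ft_force: [-0.4, -0.7, -4.5]
finger_gap: 0.0188
```

```bash

python3 - <<'E'
from h import *
o=get_obs();print(o["t"],o["position"],np.degrees(o["ee_rot"]),o["ft_force"],o["moment"],o["finger_gap"])
p,d=camera("side");cv2.imwrite("pics/s5.png",p)
for t in ("spent","spent_lug","gate_tip"):
    for r in pinpoint("side",t)[:2]: print(t,np.round(r["location"],4),round(r["confidence"],2))
p,d=camera("top");cv2.imwrite("pics/t5.png",p);np.save("t5.npy",d)
for t in ("spent","spent_lug","gate_tip","pen"):
    for r in pinpoint("top",t)[:2]: print(t,np.round(r["location"],4),round(r["confidence"],2))
E
```

```text
7.2 [0.40724326 0.18672679 0.14585885] [-9.02109221e+01  7.97981126e-02  1.40953692e+01] [-0.36411869 -0.66778394 -4.45816401] [-0.03600569  0.0396767   0.0181474 ] 0.018782939232057826
spent [0.4052 0.1884 0.0753] 0.75
spent_lug [0.4064 0.1882 0.1718] 0.81
gate_tip [0.4785 0.238  0.044 ] 0.44
gate_tip [0.4026 0.1921 0.0734] 0.2
spent [0.4041 0.1935 0.0726] 0.92
spent_lug [0.4054 0.1883 0.1736] 0.67
gate_tip [ 0.5501  0.018  -0.0006] 0.67
gate_tip [ 0.7185 -0.1101 -0.0009] 0.66
pen [ 0.4816  0.2063 -0.0014] 0.89
pen [0.4795 0.2401 0.0443] 0.67
```

View pics/s5.png

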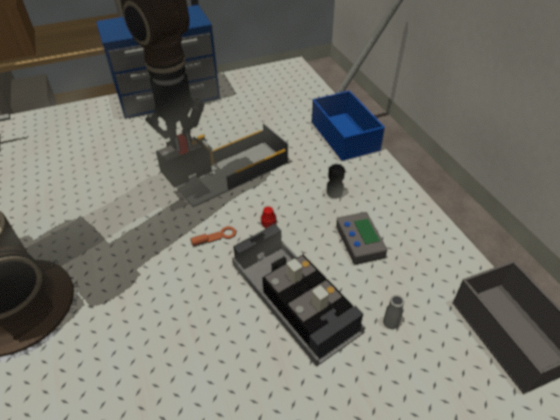

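View pics/t5.png

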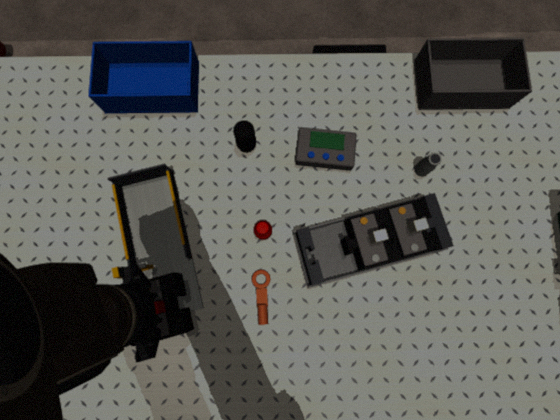

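Request:
{"name": "arm_command", "arguments": {"rows": "0 0 .001 -.015 .2 0 0;0 0 0 -.015 0 0 0;0 0 0 -.015 0 0 0;0 0 0 -.012 0 0 0;0 0 0 0 0 0 0;0 0 0 0 0 0 0"}}

```text
t: 8.25
position: [0.4097, 0.1896, 0.0915]
ee_rot: [-1.569, -0.008, 0.247]
ft_force: [0.4, -0.1, -4.2]
finger_gap: 0.0187
```

Request:
{"name": "arm_command", "arguments": {"rows": "0 0 0 -.008 0 .4 0;0 0 0 0 0 0 0"}}

```text
t: 8.45
position: [0.4104, 0.19, 0.084]
ee_rot: [-1.567, -0.002, 0.247]
ft_force: [0.5, -0.6, -4.3]
finger_gap: 0.0186
```

Request:
{"name": "arm_command", "arguments": {"rows": "0 .0116 .0029 -.002 0 0 0;0 .0116 .0029 -.001 0 0 0;0 .0116 .0029 0 0 0 0;0 .0116 .0029 0 0 0 0;0 .0116 .0029 0 0 0 0;0 0 0 0 0 0 0"}}

```text
t: 9.05
position: [0.4755, 0.2063, 0.0814]
ee_rot: [-1.567, -0.004, 0.247]
ft_force: [-0.4, -0.4, -4.7]
finger_gap: 0.0188
```

```bash
cat >> h.py <<'E'
def st():
    o=get_obs();a=np.radians(14.1);r=o["position"][:2]-[.4855,.208]
    print("t",o["t"],o["position"].round(4),np.degrees(o["ee_rot"]).round(2),o["ft_force"].round(1),"pen xy",np.round([r[0]*np.cos(a)+r[1]*np.sin(a),-r[0]*np.sin(a)+r[1]*np.cos(a)],4),o["finger_gap"])
E
python3 - <<'E'
from h import *
st()
p,d=camera("side");a=cv2.resize(p[90:220,150:310],None,fx=4,fy=4,interpolation=cv2.INTER_CUBIC);cv2.imwrite("pics/s6.png",cv2.convertScaleAbs(a,alpha=1.3,beta=10))
E
```

```text
t 9.05 [0.4755 0.2063 0.0814] [-89.77  -0.25  14.16] [-0.4 -0.4 -4.7] pen xy [-0.0101  0.0008] 0.01880161859553343
```

View pics/s6.png

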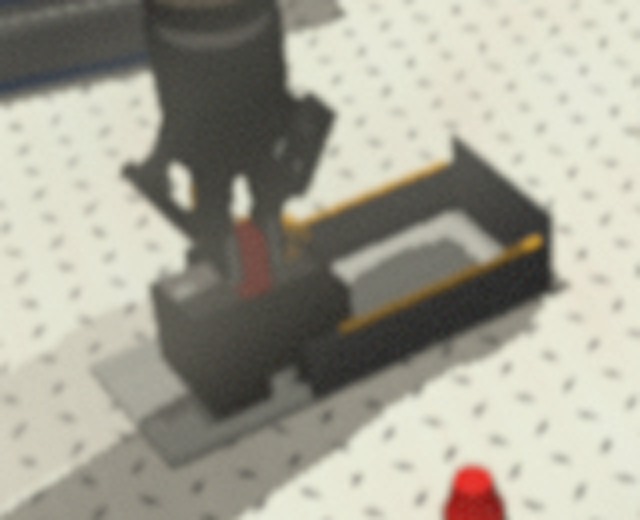

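Request:
{"name": "arm_command", "arguments": {"rows": "0 .0116 .0028 0 0 0 0;0 .0116 .0028 0 0 0 0;0 .0116 .0028 0 0 0 0;0 .0116 .0028 0 0 0 0;0 .0116 .0028 0 0 0 0;0 0 0 0 0 0 0"}}

```text
t: 9.7
position: [0.5375, 0.2211, 0.081]
ee_rot: [-1.567, -0.004, 0.247]
ft_force: [-0.3, -0.1, -5.1]
finger_gap: 0.0188
```

```bash

python3 - <<'E'
from h import *
st()
p,d=camera("side");a=cv2.resize(p[90:220,150:310],None,fx=4,fy=4,interpolation=cv2.INTER_CUBIC);cv2.imwrite("pics/s7.png",cv2.convertScaleAbs(a,alpha=1.3,beta=10))
p,d=camera("top");cv2.imwrite("pics/t7.png",p)
E
```

```text
t 9.7 [0.5375 0.2211 0.081 ] [-89.78  -0.21  14.16] [-0.3 -0.1 -5.1] pen xy [0.0536 0.0001] 0.01879975231426844
```

View pics/s7.png

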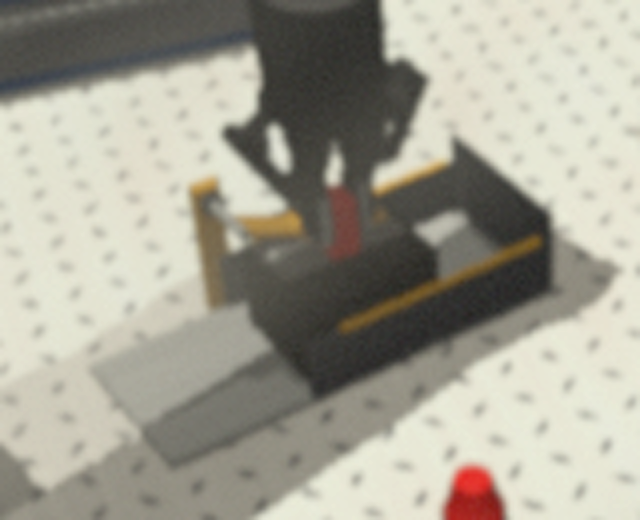

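View pics/t7.png

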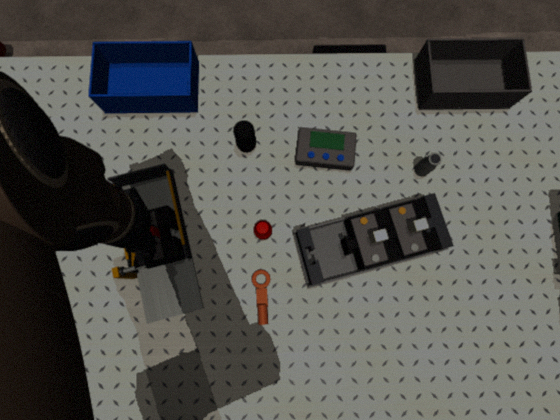

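Request:
{"name": "arm_command", "arguments": {"rows": "0 .0116 .0029 0 0 0 0;0 .0116 .0029 0 0 0 0;0 .0116 .0029 0 0 0 0;0 .0116 .0029 0 0 0 0;0 .011 .0027 0 0 0 0;0 0 0 0 0 0 0;0 0 0 0 0 0 0"}}

```text
t: 10.5
position: [0.5977, 0.2362, 0.0809]
ee_rot: [-1.567, -0.002, 0.248]
ft_force: [-0.4, 1.0, -4.9]
finger_gap: 0.0185
```

```bash

python3 - <<'E'
from h import *
st()
p,d=camera("side");a=cv2.resize(p[90:220,150:310],None,fx=4,fy=4,interpolation=cv2.INTER_CUBIC);cv2.imwrite("pics/s8.png",cv2.convertScaleAbs(a,alpha=1.3,beta=10))
for t in ("spent","spent_lug","gate_tip"):
    for r in pinpoint("side",t)[:2]: print(t,np.round(r["location"],4),round(r["confidence"],2))
E
```

```text
t 10.5 [0.5977 0.2362 0.0809] [-89.78  -0.12  14.19] [-0.4  1.  -4.9] pen xy [ 0.1157 -0.    ] 0.01853479909904617
spent [0.5937 0.2392 0.0088] 0.79
spent_lug [0.5966 0.2362 0.1097] 0.9
gate_tip [0.4771 0.243  0.0421] 0.63
```

View pics/s8.png

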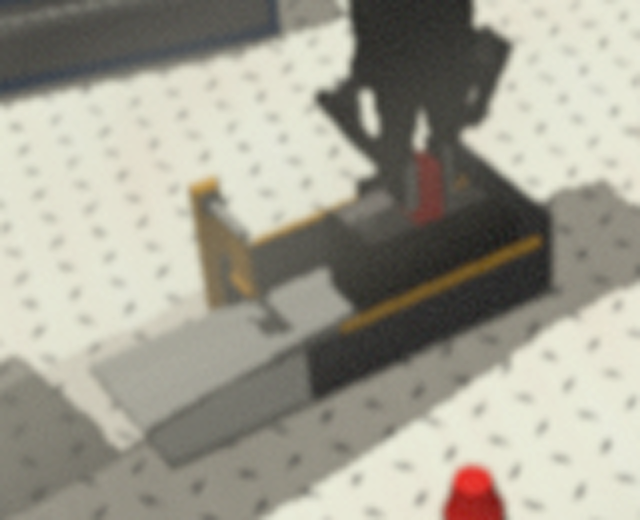

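Request:
{"name": "arm_command", "arguments": {"rows": "0 0 0 -.0015 0 0 0;0 0 0 -.0005 0 0 0;0 0 0 0 0 0 0"}}

```text
t: 11.0
position: [0.5964, 0.2359, 0.0795]
ee_rot: [-1.567, -0.003, 0.248]
ft_force: [0.7, -0.6, -4.7]
finger_gap: 0.0188
```

Request:
{"name": "arm_command", "arguments": {"rows": "0 0 0 -.001 0 0 0;0 0 0 -.001 0 0 0;0 0 0 0 0 0 0"}}

```text
t: 11.3
position: [0.5963, 0.2361, 0.0794]
ee_rot: [-1.567, -0.005, 0.248]
ft_force: [0.1, -0.6, -4.6]
finger_gap: 0.0188
```

Request:
{"name": "arm_command", "arguments": {"rows": "0 0 0 -.0025 0 0 0;0 0 0 0 0 0 0"}}

```text
t: 11.5
position: [0.5963, 0.2367, 0.0796]
ee_rot: [-1.565, -0.007, 0.249]
ft_force: [-0.2, -0.7, -3.5]
finger_gap: 0.0187
```

Request:
{"name": "arm_command", "arguments": {"rows": "0 0 0 -.003 0 0 0;30 0 0 0 0 0 0;40 0 0 0 0 0 0;60 0 0 0 0 0 0;80 0 0 0 0 0 0;80 0 0 0 0 0 0;80 0 0 0 0 0 0"}}

```text
t: 12.2
position: [0.5975, 0.238, 0.0789]
ee_rot: [-1.563, -0.011, 0.249]
ft_force: [-0.4, -0.4, 0.8]
finger_gap: 0.0682
```

```bash

python3 - <<'E'
from h import *
st()
p,d=camera("side");a=cv2.resize(p[90:220,150:310],None,fx=4,fy=4,interpolation=cv2.INTER_CUBIC);cv2.imwrite("pics/s9.png",cv2.convertScaleAbs(a,alpha=1.3,beta=10))
for t in ("spent","spent_lug","gate_tip"):
    for r in pinpoint("side",t)[:1]: print(t,np.round(r["location"],4),round(r["confidence"],2))
E
```

```text
t 12.2 [0.5975 0.238  0.0789] [-89.54  -0.62  14.27] [-0.4 -0.4  0.8] pen xy [0.116  0.0018] 0.06823241542278798
spent [0.5929 0.2442 0.0033] 0.82
spent_lug [0.5962 0.2354 0.1047] 0.9
gate_tip [0.4774 0.2401 0.0432] 0.49
```

View pics/s9.png

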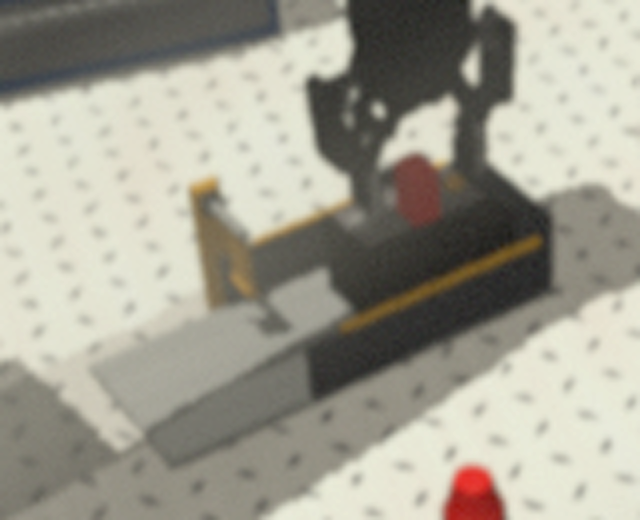

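The fingers are open and clear of the lug, and the gate is hanging shut (crop (240,285)). I'll retreat straight up.

Request:
{"name": "arm_command", "arguments": {"rows": "80 0 0 .02 0 0 0;80 0 0 .025 0 0 0;80 0 0 .03 0 0 0;80 0 0 .03 0 0 0;80 0 0 .03 0 0 0;80 -.02 -.03 .01 0 0 0;80 -.03 -.04 0 0 0 0;80 -.03 -.04 0 0 0 0;80 -.03 -.04 0 0 0 0;80 -.03 -.04 0 0 0 0"}}

```text
t: 13.4
position: [0.4559, 0.0484, 0.2265]
ee_rot: [-1.564, -0.011, 0.257]
ft_force: [0.6, -0.6, 0.1]
finger_gap: 0.0683
```

Request:
{"name": "arm_command", "arguments": {"rows": "80 -.03 -.04 0 0 0 0;80 -.03 -.04 0 0 0 0;80 -.03 -.04 0 0 0 0;80 0 0 0 0 0 0;80 0 0 0 0 0 0;80 0 0 0 0 0 0"}}

```text
t: 14.0
position: [0.3615, -0.0747, 0.2281]
ee_rot: [-1.568, -0.015, 0.249]
ft_force: [0.3, 0.4, -0.1]
finger_gap: 0.0683
```

```bash

python3 - <<'E'
from h import *
st()
p,d=camera("side");cv2.imwrite("pics/s10.png",p)
for t in ("spent","spent_lug","gate_tip","good"):
    for r in pinpoint("side",t)[:2]: print(t,np.round(r["location"],4),round(r["confidence"],2))
p,d=camera("top");cv2.imwrite("pics/t10.png",p);P=cloud("top",d)
for t in ("spent","spent_lug","gate_tip","good"):
    for r in pinpoint("top",t)[:2]: print(t,np.round(r["location"],4),round(r["confidence"],2))
m=masks_of("top","spent")
if m:
    q=P[m[0]["region"]&(d>0)];c=q[(q[:,2]>.055)&(q[:,2]<.075)];A=np.c_[c[:,:2],np.ones(len(c))];print("case plane",np.linalg.lstsq(A,c[:,2],rcond=None)[0],np.median(c[:,2]),cv2.minAreaRect((c[:,:2]*1000).astype(np.float32)))
E
```

```text
t 14.0 [ 0.3615 -0.0747  0.2281] [-89.82  -0.89  14.28] [ 0.3  0.4 -0.1] pen xy [-0.1891 -0.244 ] 0.06827097441343276
spent [0.5943 0.2415 0.0039] 0.71
spent_lug [0.5968 0.2374 0.1096] 0.85
good [ 0.5456 -0.2661  0.0053] 0.96
good [ 0.5255 -0.189   0.0069] 0.57
spent [0.5924 0.24   0.0067] 0.63
spent_lug [0.5949 0.2397 0.1055] 0.89
gate_tip [0.479  0.2401 0.0403] 0.74
good [ 0.5442 -0.2687  0.0036] 0.79
good [ 0.5235 -0.194   0.0094] 0.62
case plane [0.0020407  0.01566458 0.06057406] 0.06575147644975021 ((594.0442504882812, 248.54086303710938), (100.47331237792969, 93.07366180419922), 14.35888671875)
```

View pics/t10.png

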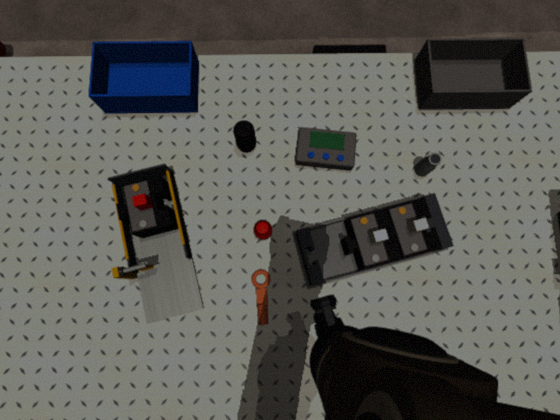

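View pics/s10.png

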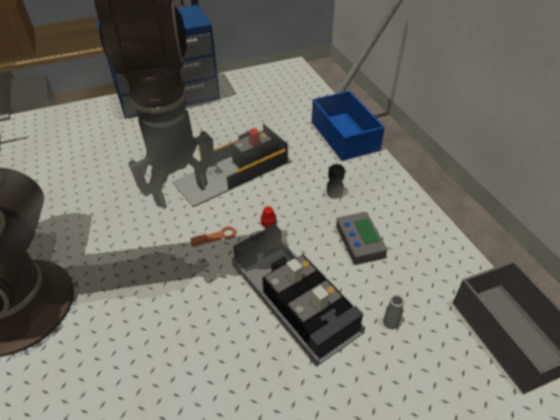

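The module is flat in the pen (case top at 66 mm, centred), the gate hangs shut, and everything else is where it was.

```bash
python3 -c "
from h import *
print(job_done());st()"
```

```text
the job is handed in; nothing more can be done
None
the job is handed in; nothing more can be done
```

I lifted the spent module straight up out of the tray by about 117 mm and carried it upright to the pen. I slid it in so its front edge raised the gate, took it to about 115 mm past the hinge line, let go and backed off. The job was handed in at about t = 14.5 s; it reports no verdict.

What the last checks showed:
- **Spent module:** it stands flat, with the case top at 66 mm and a fitted tilt of about 0.016 rad. It is in line with the lane to about 0.3° and within about 2 mm of y = 0.
- **Gate:** it hangs shut, with the tip found at 40–43 mm height. A picture taken mid-slide showed it raised and resting on the module's top. I did not measure its angle or contact force then.
- **Good modules and bystanders:** the networks put both good modules within their own few-mm scatter of the starting places. By eye, the bystanders had not moved in the pictures.
- **Robot:** the gripper is clear of everything.

Points that missed or disagreed:
- The last side view did not report the gate tip because the gripper hid it; the top view did.
- The networks' estimates of the spent module's origin scattered by a few mm, so I relied on the lug position and depth data.
- The networks did not find the tray in the two top views where I asked for it, so I took its direction from the row of lugs.

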